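Close the watch leak tester for its empty-chamber check

TASK

Get the leak tester ready for its start-of-day empty-chamber check: pull the black dust plug out of the chamber neck against its sprung catch and leave it in the empty grey tray. Then set the metal chamber cap on the neck, turn it by its knurled collar until its hidden keyways drop over the neck's pins, push it fully home against the sprung seal, and finish still holding it down there, as the operator does while the pump starts. Leave the watch on its cushion and the clear dust cover where they are.

Things in the scene. Friction and masses are not known exactly. Their poses are not given: they have to be found in the camera images.
- tester: Watch leak tester, fixed: flat light-grey housing, deck 60 mm above the bench, a steel chamber neck standing on it. Origin: on the neck's axis at bench level, z up. Housing spans x -140 to +70 mm, y -95 to +95 mm, with keys and display on its -x side, under 2 mm high. It may be turned up to 0.4 rad.
- mouth (a point): Centre of the neck's rim, on its axis, 96 mm above the bench (36 mm above the deck). Neck: outside diameter 50 mm, bore 40 mm, with a 2.5 mm lead-in chamfer round the outside of the rim.
- pin (a point): Middle of the top line of one of the two steel bayonet pins, 5 mm thick, that stand 5.5 mm proud of the neck's outside on opposite sides (tester +x, this one, and -x). Pin tops: 84.5 mm above the bench, 11.5 mm below the rim.
- seal (a joint): Travel in m of the sprung rubber-faced seal ring, 68 mm wide, round the neck's foot: 0 up (face 76 mm above the bench), 0.005 pressed down to its stop (face 71 mm above the bench). It pushes up with about 4.5 N when up and 9 N fully down, more than the cap weighs: a cap that is let go rises again.
- plug: Black dust plug, 57 mm long, 60 g. Origin: centre of its lower end, z to the knob. From below: shank 37 mm thick, 24 mm long, with a groove; flange 48 mm wide, 5 mm thick; knurled knob to grip. It starts with the shank in the neck's bore and the flange on the rim, held by two sprung balls in the groove; a straight upward pull of 10 to 15 N draws it out.
- plug_knob (a point): Middle of the plug's straight knob (26 mm in diameter, from 29 to 57 mm above the plug's origin; this point at 43 mm), 115 mm above the bench at the start.
- cap: Aluminium chamber cap, 58 mm high, about 220 g, standing open side down on the bench, turned any way. Origin: centre of its lower edge, z up. Lower 32 mm: skirt 66 mm wide, bore 52 mm and 27 mm deep (1 mm clearance round the neck). From 32 to 58 mm: knurled collar, 46 mm in diameter, to grip and turn.
- cap_top (a point): Centre of the cap's flat top, 58 mm above its lower edge. Cap's lower edge above the bench: 84.5 mm resting on the pins, 76 mm on the seal ring once dropped over the pins, 71 mm fully home.
- keyways (a point): Centre of the skirt's bore, 8 mm above its lower edge. Four vertical keyways 11 mm wide, 90 degrees apart, open below, are cut inside the skirt. No outside mark or axis tells where: find them by feel. Resting on the pins under a light push, turned either way by at most a quarter turn, a pair meets the pins (to within 6 degrees) and the cap drops.
- tray: Empty grey plastic parts tray, 140 x 140 mm outside, 18 mm high, walls and floor 4 mm. Fixed. Origin: centre of its underside. It and the cap lie one on either side of the tester, either way round.
- watch: Bystander: watch head (39 mm) on a black rubber cushion 64 mm wide, together 31 mm high. Origin: centre of its underside.
- dust_cover: Bystander: clear dust cover with a black knob over a movement on a white disc, 76 mm wide, 50 mm high. Origin: centre of its underside.
Mind the look-alikes: they are no part of the job. What is shaped like the cap but brown, orange or turquoise is not meant.

How it is judged:
By the outcome, as a careful person would: the job done as asked, in the order asked, and still so for the second after the job is handed in, while the arm keeps its last pose, push and grip.
It also fails if it takes over 58 s, if anything falls off the work surface, if the arm or the gripper's body presses on something with over 40 N, if the wrist force passes 120 N, or if a joint passes its speed limit or range.

ROBOT

A 6-joint arm with a two-finger parallel gripper is mounted at the origin on the work surface. World frame = base frame: x ahead of the robot, y to its left, z up, the work surface at z = 0. Lengths are in mm, angles in degrees, forces in N, time in s.
With the tool pointing down it reaches from about 375 to 925 mm from the base axis. Payload 5.7 kg.
Tool frame: the origin (TCP) lies on the centre line of the jaws, within the pads' length; the fingertips stand 8 mm ahead of it and the grasp point (between the pads) lies 11 mm behind it; z points along the fingers, y is the direction in which the jaws open and shut (so a half turn about z gives the same grasp; the last joint's range is limited). The gripper opens to 88 mm and grips with 3 to 60 N. Pads are 20 mm wide; open, the fingers measure 115 mm over their backs; the gripper's body (75 mm by 178 mm) begins 61 mm behind the grasp point.
Start: joints at [-76.037, 20.558, 86.54, -0, 72.909, -6.595], TCP at [210.674, -561.765, 230.623] pointing down, gripper open.
Joint ranges: [-170.27, 170.27], [-57.76, 135], [12.27, 136.19], [-55.21, 235.2], [11.17, 155.16], [-170.74, 170.74]. Speed limits (degrees/s): [136.94, 136.94, 180, 180, 180, 180].

INTERFACE

Orientations are given as [roll, pitch, yaw] about the fixed x, y, z axes, in that order (R = Rz(yaw) Ry(pitch) Rx(roll)).
In Python, from plant import * gives the robot as it stands.
- The arm moves only by the tool jog_arm, never from a script. Its argument "targets" is a list of rows, each an object with "grip": the opening, from 0 (shut) to 1 (fully open); "slide": the shift along the tool's x, y, z in m, a list of three; "spin": the turn about the tool's z in rad. In form: [{"grip": grip, "slide": [x, y, z], "spin": spin}, ...]. A call has 1 to 10 rows; each row shifts and turns the commanded pose from where the row before left it, along the tool's axes as they then stand; what a row does not reach is not made up. A row lasts 1/8 s, in which the tool goes at most 62.5 mm and 10.7 degrees, less where a joint would pass 70% of its speed; a pose out of reach is approached as far as the arm can. A call is refused whole if a number of a shift passes 0.0625 or a number of a turn 0.188, either way. A call with a gripper value outside its range is refused whole. The fingers move at their own pace and stop on an object; the grip force is fixed at half the most. Time passes only in rows, so rows that do not move let the fingers close. It gives the time, the measured TCP pose, the force and the opening at its end, in the units of the state.
- state(): the state, without advancing time (a new reading comes with each control period).
- snapshot(name): name is "side" or "top" or "wrist"; returns the picture (420x560x3 uint8, red, green, blue); there is no depth.
- camera_model(name): a dict with "K" (3x3 intrinsics, pixels), "extrinsics" (4x4, takes a point from world to camera coordinates); the wrist camera has in their place "hand_eye" (4x4, takes a point from camera to tool coordinates, whose origin is the TCP and whose axes are the flange's). Camera axes: x right, y up, looking along -z (the intrinsics and any distortion apply to the point x, -y, -z); pixel columns grow to the right and rows downward; lengths in mm; the calibration is good to about 2 mm. A picture is of the moment at which its call begins: read the wrist's pose just before it. camera_model takes no time and is no camera call.
- sign_off(): hands the job in, once; it reports no verdict.
The state is a dict: "time_s": time; "qpos": joint angles; "joint_vel": joint speeds; "joint_efforts": joint torques, N m; "tool_pos": TCP position; "tool_rot": TCP orientation; "contact_force": force on the tool from outside, world axes, zero at the start; "ft_torque": the same for the moment, N m; "gripper_width": finger opening in mm.
Only numpy, scipy, OpenCV 4.12 (cv2) and the standard library are available. Lean on these libraries where they do the work, as an engineer would, in place of code of your own. Each camera call takes 0.05 s, during which the arm holds its last target.

## Working session

There is one attempt and no reset: what is moved stays moved. The work goes in short steps, Python scripts to look and compute and a tool call to move; the robot and the scene stay as the last step left them, time stands still between calls to the robot, and variables do not carry over. Pictures are saved under pics/ and viewed, and the job is handed in when it is done.

Besides the shell and the picture viewer there is one more tool, called after ">>>" by a JSON object that holds its "name" and its "arguments", one argument or row to a line. jog_arm: Moves the arm, as the interface text tells. Its arguments: {"type":"object","properties":{"targets":{"type":"array"}},"required":["targets"]}

```bash
ls; mkdir -p pics; python3 - <<'E'
from plant import *
import cv2
s=state();print(s)
for n in("top","side"):
    cv2.imwrite(f"pics/{n}0.png",snapshot(n)[:,:,::-1])
for n in("top","side","wrist"):
    print(n,camera_model(n))
E
```

```text
pics
{'time_s': 0.0, 'qpos': array([-7.60360569e+01,  2.05979340e+01,  8.65972941e+01, -3.28653632e-04,
        7.29096078e+01, -6.59516033e+00]), 'joint_vel': array([-0.06860699, -0.02965915, -0.01840745, -0.04215507, -0.00989668,
       -0.07010281]), 'joint_efforts': array([ 1.73151282e-03, -5.15373552e+01, -2.70726871e+01,  6.78375503e-02,
        3.50664044e-02, -1.48002882e-04]), 'tool_pos': array([ 210.52808474, -561.13658642,  229.82085261]), 'tool_rot': array([-1.79895822e+02, -1.17288495e-02,  2.05591896e+01]), 'contact_force': array([-0.60136197,  0.16725427,  0.92936577]), 'ft_torque': array([-0.00890071,  0.03623617,  0.01010081]), 'gripper_width': 87.5039668130866}
top {'K': array([[382.80100999,   0.        , 280.15291973],
       [  0.        , 382.80100999, 215.71257395],
       [  0.        ,   0.        ,   1.        ]]), 'extrinsics': array([[ 2.55964693e-02, -9.99629637e-01,  9.24168627e-03,
         5.02294119e+01],
       [ 9.86708318e-01,  2.67474587e-02,  1.60284958e-01,
        -5.54972168e+02],
       [-1.60472786e-01,  5.01611971e-03,  9.87027519e-01,
    
[... 451 characters left out ...]
9e+02],
       [-2.32213699e-01,  6.40583564e-01,  7.31935445e-01,
        -1.03131642e+03],
       [ 0.00000000e+00,  0.00000000e+00,  0.00000000e+00,
         1.00000000e+00]])}
wrist {'K': array([[319.47419353,   0.        , 278.57260283],
       [  0.        , 319.47419353, 212.42440737],
       [  0.        ,   0.        ,   1.        ]]), 'hand_eye': array([[-1.66089783e-03,  9.65868575e-01,  2.59027290e-01,
         7.05019729e+01],
       [ 9.99998485e-01,  1.73939033e-03, -7.38421906e-05,
        -3.29586799e-01],
       [-5.21871414e-04,  2.59026775e-01, -9.65870000e-01,
        -1.52844882e+02],
       [ 0.00000000e+00,  0.00000000e+00,  0.00000000e+00,
         1.00000000e+00]])}
```

View pics/top0.png

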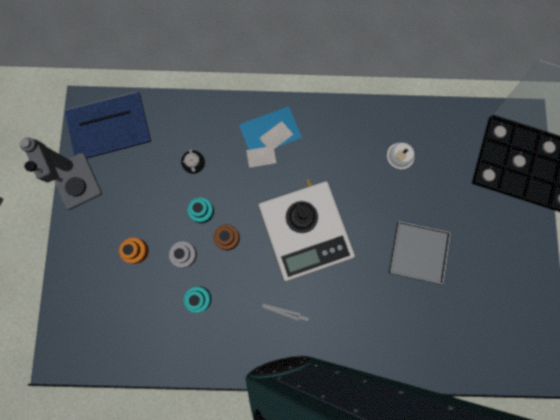

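View pics/side0.png

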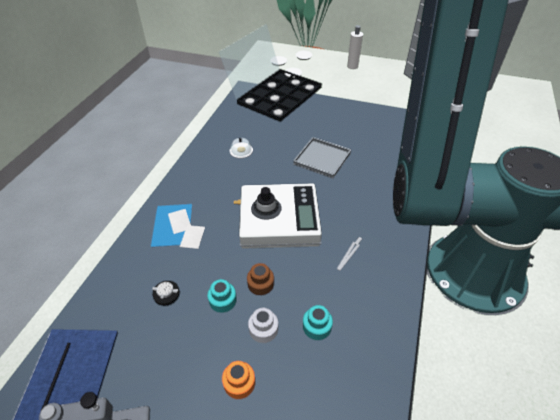

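Top view: plug at about (302,216), metal cap at (182,253), tray at (420,252). The side view shows the same layout. Next I'll measure more finely.

```bash
cat > h.py <<'E'
import numpy as np, cv2
from plant import *
def ray(name,px,pose=None):
    m=camera_model(name);K=m["K"]
    d=np.array([(px[0]-K[0,2])/K[0,0],-(px[1]-K[1,2])/K[1,1],-1.])
    if name!="wrist":
        E=m["extrinsics"];R=E[:3,:3];return -R.T@E[:3,3],R.T@d
    H=m["hand_eye"];p,R=pose
    return p+R@H[:3,3],R@(H[:3,:3]@d)
def onz(name,px,z,pose=None):
    o,d=ray(name,px,pose);return o+d*(z-o[2])/d[2]
def proj(name,P,pose=None):
    m=camera_model(name);K=m["K"]
    if name!="wrist":
        E=m["extrinsics"];c=E[:3,:3]@np.array(P)+E[:3,3]
    else:
        H=m["hand_eye"];p,R=pose;c=H[:3,:3].T@(R.T@(np.array(P)-p)-H[:3,3])
    return K[0,0]*c[0]/-c[2]+K[0,2],K[1,1]*c[1]/c[2]+K[1,2]
def tri(rays):
    A=np.zeros((3,3));b=np.zeros(3)
    for o,d in rays:
        d=d/np.linalg.norm(d);M=np.eye(3)-np.outer(d,d);A+=M;b+=M@o
    return np.linalg.solve(A,b)
def wpose():
    from scipy.spatial.transform import Rotation as Ro
    s=state();return s["tool_pos"],Ro.from_euler("xyz",s["tool_rot"],degrees=True).as_matrix()
E
python3 - <<'E'
from h import *
t=cv2.imread("pics/top0.png");s=cv2.imread("pics/side0.png")
a=cv2.resize(t[170:320,160:360],None,fx=4,fy=4,interpolation=cv2.INTER_CUBIC)
b=cv2.resize(s[170:345,220:340],None,fx=4.5,fy=4.5,interpolation=cv2.INTER_CUBIC)[:600]
c=cv2.resize(s[170:320,220:345],None,fx=4,fy=4,interpolation=cv2.INTER_CUBIC)
d=cv2.resize(s[295:350,230:340],None,fx=6,fy=6,interpolation=cv2.INTER_CUBIC)
cv2.imwrite("pics/a.png",a);cv2.imwrite("pics/c.png",c);cv2.imwrite("pics/d.png",d)
print("plug",onz("top",(302,216),129),"cap",onz("top",(182,253),58),"tray",onz("top",(420,252),9))
E
```

```text
plug [540.43201572  13.8374146  129.        ] cap [450.40158447 307.32171289  58.        ] tray [ 472.25669284 -306.73833459    9.        ]
```

View pics/a.png

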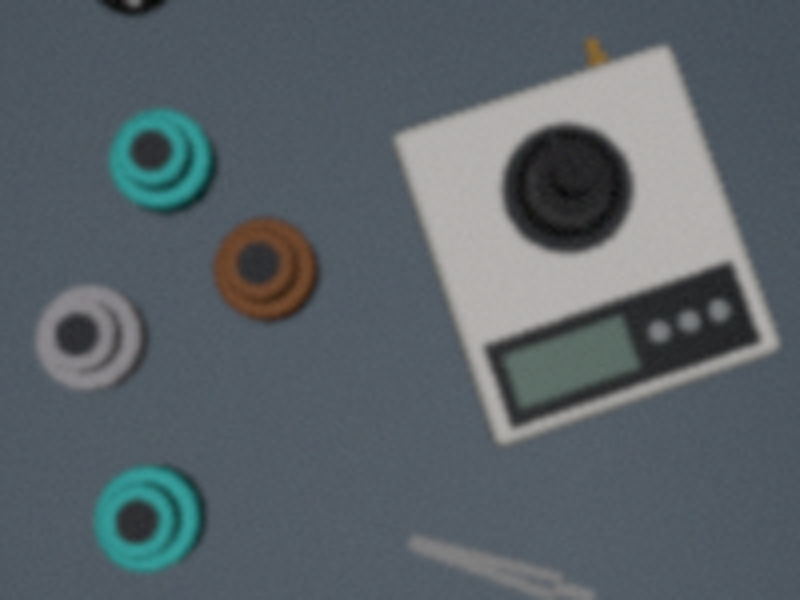

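View pics/c.png

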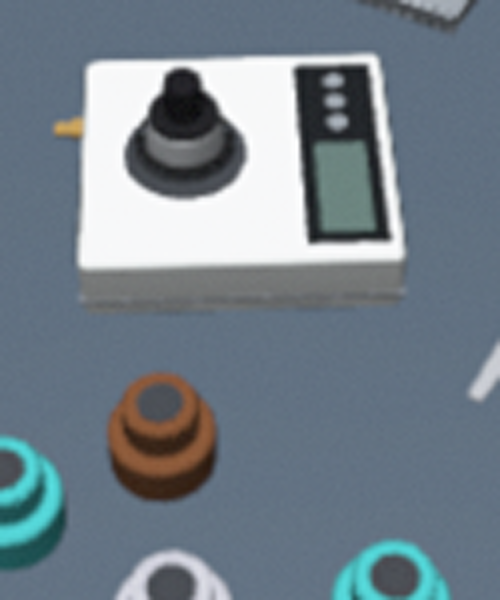

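View pics/d.png

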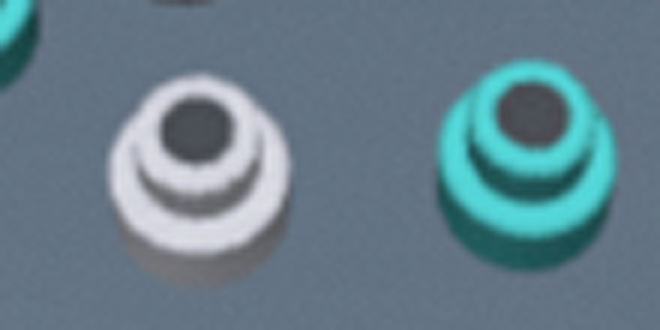

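Crops: cap's dark top disc at about top (179,253.5) and side (263,317). Plug knob top at top (303.5,213) and side (265.5,190); the housing's left edge runs from (259,204) to (285,280).

```bash
python3 - <<'E'
from h import *
print("plug top",onz("top",(303.5,213),129),onz("side",(265.2,190),129),"tri",tri([ray("top",(303.5,213)),ray("side",(265.2,190))]))
print("flange/seal",onz("top",(301.5,216.5),76))
print("cap",onz("top",(179,253.2),58),onz("side",(262.5,316.5),58),tri([ray("top",(179,253.2)),ray("side",(262.5,316.5))]))
t=cv2.imread("pics/top0.png")
# housing mask
m=((t.min(2)>150)).astype(np.uint8)
m[:, :230]=0;m[:170]=0;m[300:]=0;m[:,370:]=0
c=max(cv2.findContours(m,cv2.RETR_EXTERNAL,cv2.CHAIN_APPROX_NONE)[0],key=cv2.contourArea)
r=cv2.minAreaRect(c);bp=cv2.boxPoints(r)
w=np.array([onz("top",p,60) for p in bp]);print(w)
e=w[1]-w[0];print(np.degrees(np.arctan2(e[1],e[0])),np.linalg.norm(e));e=w[2]-w[1];print(np.degrees(np.arctan2(e[1],e[0])),np.linalg.norm(e))
# tray
h=t[200:300,370:470];g=cv2.resize(h,None,fx=5,fy=5);cv2.imwrite("pics/tray.png",g)
m=(t.min(2)>95).astype(np.uint8);m[:200]=0;m[300:]=0;m[:,:370]=0;m[:,465:]=0
c=max(cv2.findContours(m,cv2.RETR_EXTERNAL,cv2.CHAIN_APPROX_NONE)[0],key=cv2.contourArea)
w=np.array([onz("top",p,18) for p in cv2.boxPoints(cv2.minAreaRect(c))]);print(w,w.mean(0))
E
```

```text
plug top [547.68951667  10.4192211  129.        ] [549.07880443  13.11085507 129.        ] tri [549.1107423   10.44031042 126.2842075 ]
flange/seal [547.79445552  11.72844465  76.        ]
cap [449.70909428 314.75320497  58.        ] [449.25049414 315.78964362  58.        ] [449.67805626 315.09235732  56.56470589]
[[ 580.1472033   120.51916469   60.        ]
 [ 647.06720092  -55.38307691   60.        ]
 [ 453.51992857 -121.50200348   60.        ]
 [ 390.87003281   49.73909439   60.        ]]
-69.17125454102569 188.20171273751507
-161.13899038507222 204.52935995634851
[[ 412.4825268  -223.27914527   18.        ]
 [ 545.62087329 -249.13793282   18.        ]
 [ 526.56249907 -378.31918914   18.        ]
 [ 394.13788602 -349.78520454   18.        ]] [ 469.70094629 -300.13036794   18.        ]
```

View pics/tray.png

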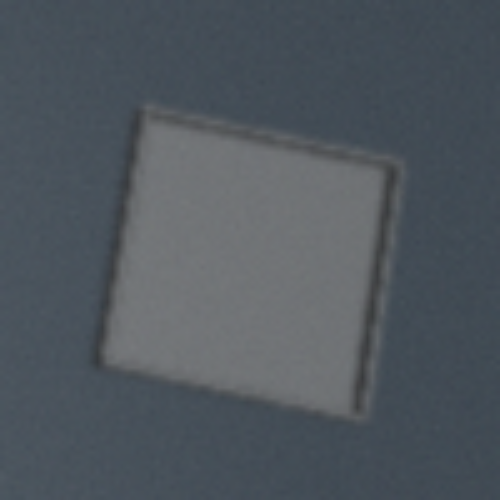

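>>> {"name": "jog_arm", "arguments": {
  "targets": [
    {"grip":1,"slide":[0.026,-0.021,0],"spin":0},
    {"grip":1,"slide":[0.026,-0.021,0],"spin":0},
    {"grip":1,"slide":[0.026,-0.021,0],"spin":0},
    {"grip":1,"slide":[0.026,-0.021,0],"spin":0},
    {"grip":1,"slide":[0.026,-0.021,0],"spin":0},
    {"grip":1,"slide":[0.026,-0.021,0],"spin":0},
    {"grip":1,"slide":[0.026,-0.021,0],"spin":0},
    {"grip":1,"slide":[0.026,-0.021,0],"spin":0},
    {"grip":1,"slide":[0.026,-0.021,0],"spin":0},
    {"grip":1,"slide":[0.026,-0.021,0],"spin":0}
  ]
}}

```text
time_s: 1.35
tool_pos: [380.6, -272.6, 230.4]
tool_rot: [-180.0, 0.0, 20.6]
contact_force: [0.4, -0.7, 0.6]
gripper_width: 87.8
```

>>> {"name": "jog_arm", "arguments": {
  "targets": [
    {"grip":1,"slide":[0.026,-0.021,0],"spin":0},
    {"grip":1,"slide":[0.026,-0.021,0],"spin":0},
    {"grip":1,"slide":[0.026,-0.021,0],"spin":0},
    {"grip":1,"slide":[0.026,-0.021,0],"spin":0},
    {"grip":1,"slide":[0.026,-0.021,0],"spin":0},
    {"grip":1,"slide":[0.026,-0.021,0],"spin":0},
    {"grip":1,"slide":[0.026,-0.021,0],"spin":0},
    {"grip":1,"slide":[0.026,-0.021,0],"spin":0},
    {"grip":1,"slide":[0.026,-0.021,0],"spin":0},
    {"grip":1,"slide":[0,0,0],"spin":0}
  ]
}}

```text
time_s: 2.6
tool_pos: [533.7, -13.2, 230.3]
tool_rot: [-180.0, 0.0, 20.7]
contact_force: [1.0, 0.6, 0.8]
gripper_width: 87.9
```

```bash
python3 - <<'E'
from h import *
s=state();print(s["time_s"],s["qpos"].round(1),s["tool_pos"],s["tool_rot"])
p=wpose();np.savez("w1",p=p[0],R=p[1])
cv2.imwrite("pics/w1.png",snapshot("wrist")[:,:,::-1])
print(proj("wrist",(548.3,11.5,129),p))
E
```

```text
2.6 [-8.8 15.1 94.7  0.  70.2 60.4] [533.66757373 -13.20016953 230.31453918] [-1.79969697e+02  4.90635642e-03  2.07099197e+01]
(np.float64(256.778400285869), np.float64(188.4293921016175))
```

View pics/w1.png

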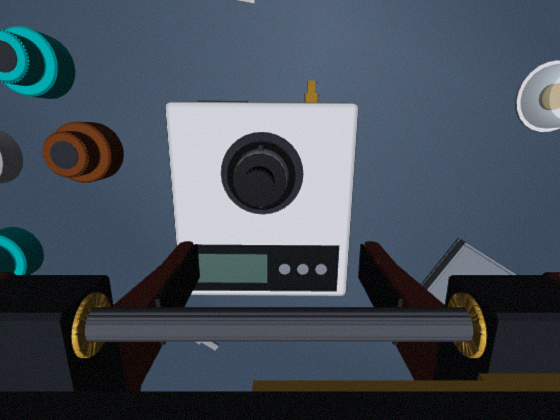

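Wrist view: the plug is at about (261,178), with its flange ring around it. I'll zoom in to fix it.

```bash
python3 - <<'E'
from h import *
t=cv2.imread("pics/w1.png")
c=t[125:225,210:315];c=cv2.convertScaleAbs(c,alpha=2.2,beta=20)
cv2.imwrite("pics/w1c.png",cv2.resize(c,None,fx=6,fy=6,interpolation=cv2.INTER_CUBIC))
E
```

```text
(no output)
```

View pics/w1c.png

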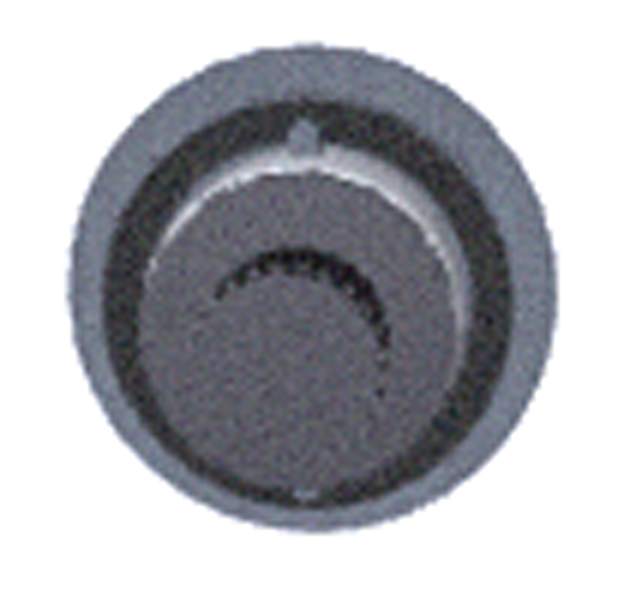

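```bash
python3 - <<'E'
from h import *
z=np.load("w1.npz");p=(z["p"],z["R"])
for px,h in(((259.4,180.9),101),((262.0,173),76)): print(onz("wrist",px,h,p))
a=onz("wrist",(210+305/6,125+135/6),84.5,p);b=onz("wrist",(210+305/6,125+492/6),84.5,p)
print(a,b,(a+b)/2,np.degrees(np.arctan2(*(a-b)[1::-1])))
E
```

```text
[549.8911278   11.54626883 101.        ]
[553.60235947  11.75523539  76.        ]
[576.56179116  20.72685513  84.5       ] [523.5942356    1.66740876  84.5       ] [550.07801338  11.19713194  84.5       ] 19.79037843318725
```

>>> {"name": "jog_arm", "arguments": {
  "targets": [
    {"grip":1,"slide":[0.0115,-0.009,0],"spin":0},
    {"grip":1,"slide":[0.0115,-0.0088,0.01],"spin":0},
    {"grip":0.7,"slide":[0,0,0.025],"spin":0},
    {"grip":0.7,"slide":[0,0,0.03],"spin":0},
    {"grip":0.7,"slide":[0,0,0.03],"spin":0},
    {"grip":0.7,"slide":[0,0,0.014],"spin":0},
    {"grip":0.7,"slide":[0,0,0.006],"spin":0},
    {"grip":0.6,"slide":[0,0,0.003],"spin":0},
    {"grip":0.5,"slide":[0,0,0],"spin":0},
    {"grip":0.4,"slide":[0,0,0],"spin":0}
  ]
}}

```text
time_s: 3.9
tool_pos: [548.9, 10.0, 113.4]
tool_rot: [180.0, -0.1, 20.6]
contact_force: [-0.4, -0.4, 0.1]
gripper_width: 37.6
```

>>> {"name": "jog_arm", "arguments": {
  "targets": [
    {"grip":0.4,"slide":[0.001,-0.0013,0.001],"spin":0},
    {"grip":0,"slide":[0,0,0],"spin":0},
    {"grip":0,"slide":[0,0,0],"spin":0},
    {"grip":0,"slide":[0,0,0],"spin":0},
    {"grip":0,"slide":[0,0,0],"spin":0}
  ]
}}

```text
time_s: 4.53
tool_pos: [549.0, 11.6, 111.8]
tool_rot: [-180.0, -0.0, 20.6]
contact_force: [-0.6, 0.9, 0.9]
gripper_width: 25.3
```

>>> {"name": "jog_arm", "arguments": {
  "targets": [
    {"grip":0,"slide":[0,0,-0.002],"spin":0},
    {"grip":0,"slide":[0,0,-0.003],"spin":0},
    {"grip":0,"slide":[0,0,-0.004],"spin":0},
    {"grip":0,"slide":[0,0,-0.005],"spin":0},
    {"grip":0,"slide":[0,0,-0.006],"spin":0},
    {"grip":0,"slide":[0,0,-0.01],"spin":0},
    {"grip":0,"slide":[0,0,-0.015],"spin":0},
    {"grip":0,"slide":[0,0,-0.02],"spin":0}
  ]
}}

```text
time_s: 5.52
tool_pos: [548.8, 11.7, 177.9]
tool_rot: [-180.0, -0.0, 20.6]
contact_force: [0.9, 0.2, -1.1]
gripper_width: 25.5
```

```bash
python3 - <<'E'
from h import *
p=wpose();np.savez("w2",p=p[0],R=p[1]);print(p[0],state()["gripper_width"])
cv2.imwrite("pics/s2.png",snapshot("side")[:,:,::-1][130:330,180:400])
im=cv2.imread("pics/s2.png");cv2.imwrite("pics/s2b.png",cv2.resize(im,None,fx=2.5,fy=2.5))
E
```

```text
[548.78877799  11.66101879 177.85436323] 25.450648777016262
```

View pics/s2b.png

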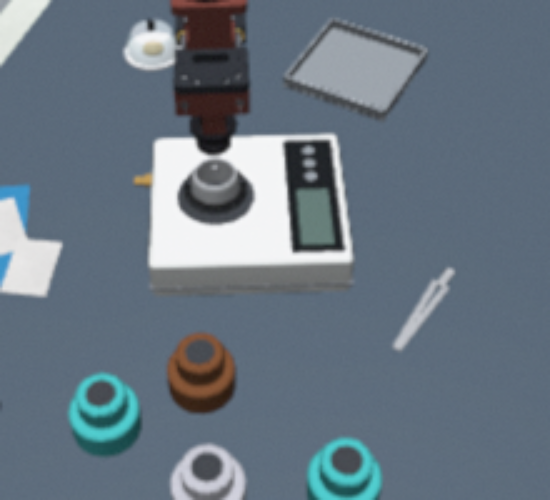

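>>> {"name": "jog_arm", "arguments": {
  "targets": [
    {"grip":0,"slide":[-0.0154,0.0217,0],"spin":0},
    {"grip":0,"slide":[-0.0194,0.0277,0],"spin":0},
    {"grip":0,"slide":[-0.0194,0.0277,0],"spin":0},
    {"grip":0,"slide":[-0.0194,0.0277,0],"spin":0},
    {"grip":0,"slide":[-0.0194,0.0277,0],"spin":0},
    {"grip":0,"slide":[-0.0194,0.0277,0],"spin":0},
    {"grip":0,"slide":[-0.0194,0.0277,0],"spin":0},
    {"grip":0,"slide":[-0.0194,0.0277,0.01],"spin":0},
    {"grip":0,"slide":[-0.0194,0.0277,0.02],"spin":0},
    {"grip":0,"slide":[-0.014,0.0237,0.02],"spin":0}
  ]
}}

```text
time_s: 6.82
tool_pos: [469.7, -304.8, 126.8]
tool_rot: [179.9, -0.0, 20.5]
contact_force: [0.2, -0.0, -0.9]
gripper_width: 25.2
```

>>> {"name": "jog_arm", "arguments": {
  "targets": [
    {"grip":0,"slide":[0,0,0.025],"spin":0},
    {"grip":0,"slide":[0,0,0.025],"spin":0},
    {"grip":0,"slide":[0,0,0.015],"spin":0},
    {"grip":0,"slide":[0,0,0.008],"spin":0},
    {"grip":0,"slide":[0,0,0.004],"spin":0},
    {"grip":0,"slide":[0,0,0.002],"spin":0},
    {"grip":0,"slide":[0,0,0],"spin":0}
  ]
}}

```text
time_s: 7.7
tool_pos: [470.1, -303.4, 48.1]
tool_rot: [180.0, -0.0, 20.6]
contact_force: [-0.2, 0.1, -0.1]
gripper_width: 25.4
```

```bash
python3 - <<'E'
from h import *
print(state()["tool_pos"],state()["contact_force"])
im=snapshot("side")[:,:,::-1][60:240,220:440]
cv2.imwrite("pics/s3.png",cv2.resize(im,None,fx=3,fy=3))
E
```

```text
[ 470.08852867 -303.35153605   48.05918524] [-0.15545892  0.10383148 -0.07057212]
```

View pics/s3.png

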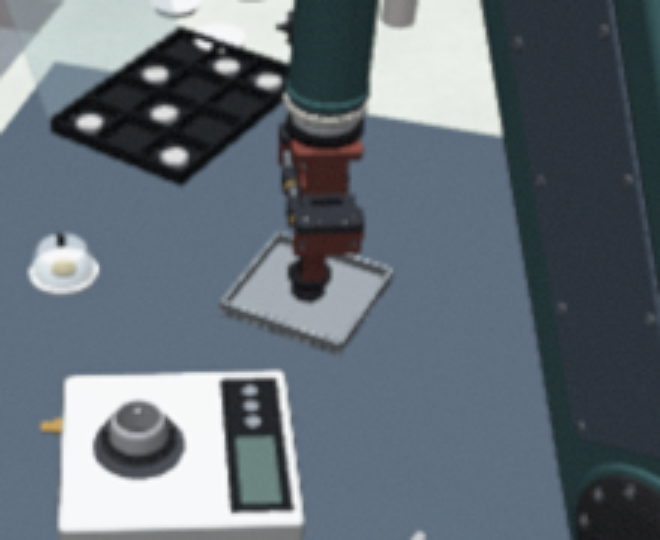

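The plug hangs just above the middle of the tray floor, at about (308,290) in the crop, with some 4 mm to go. I'll lower it gently.

>>> {"name": "jog_arm", "arguments": {
  "targets": [
    {"grip":0,"slide":[0,0,0.002],"spin":0},
    {"grip":0,"slide":[0,0,0.001],"spin":0},
    {"grip":0,"slide":[0,0,0.001],"spin":0},
    {"grip":0,"slide":[0,0,0],"spin":0}
  ]
}}

```text
time_s: 8.25
tool_pos: [469.8, -303.2, 43.9]
tool_rot: [-180.0, -0.0, 20.6]
contact_force: [-0.5, 0.8, 3.2]
gripper_width: 25.4
```

>>> {"name": "jog_arm", "arguments": {
  "targets": [
    {"grip":0.6,"slide":[0,0,0],"spin":0},
    {"grip":0.8,"slide":[0,0,0],"spin":0},
    {"grip":1,"slide":[0,0,0],"spin":0},
    {"grip":1,"slide":[0,0,-0.01],"spin":0},
    {"grip":1,"slide":[0,0,-0.02],"spin":0},
    {"grip":1,"slide":[0,0,-0.03],"spin":0},
    {"grip":1,"slide":[0,0,-0.04],"spin":0},
    {"grip":1,"slide":[0,0,-0.04],"spin":0},
    {"grip":1,"slide":[0,0,-0.03],"spin":0},
    {"grip":1,"slide":[0,0,-0.02],"spin":0}
  ]
}}

```text
time_s: 9.5
tool_pos: [470.2, -303.5, 236.2]
tool_rot: [179.9, -0.1, 20.6]
contact_force: [0.1, -0.8, -0.0]
gripper_width: 87.8
```

```bash
python3 - <<'E'
from h import *
print(state()["tool_pos"])
im=snapshot("side")[:,:,::-1][60:240,220:440]
cv2.imwrite("pics/s4.png",cv2.resize(im,None,fx=3,fy=3))
E
```

```text
[ 470.20877723 -303.523322    236.18317527]
```

View pics/s4.png

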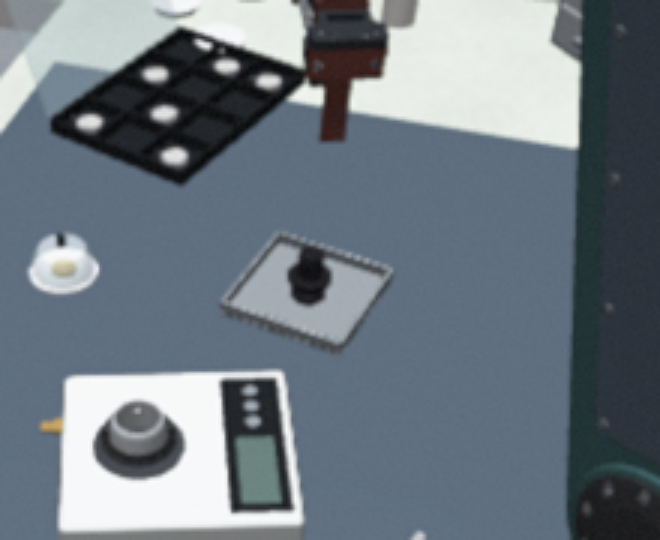

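The plug stands upright in the tray, at about (310,275) in the crop. Next I'll move to the cap.

>>> {"name": "jog_arm", "arguments": {
  "targets": [
    {"grip":1,"slide":[0.005,-0.015,0],"spin":0},
    {"grip":1,"slide":[0.01,-0.03,0],"spin":0},
    {"grip":1,"slide":[0.01,-0.03,0],"spin":0},
    {"grip":1,"slide":[0.01,-0.03,0],"spin":0},
    {"grip":1,"slide":[0.01,-0.03,0],"spin":0},
    {"grip":1,"slide":[0.01,-0.03,0],"spin":0},
    {"grip":1,"slide":[0.01,-0.03,0],"spin":0},
    {"grip":1,"slide":[0.01,-0.03,0],"spin":0},
    {"grip":1,"slide":[0.01,-0.03,0],"spin":0},
    {"grip":1,"slide":[0.01,-0.03,0],"spin":0}
  ]
}}

```text
time_s: 10.8
tool_pos: [456.8, -1.0, 232.3]
tool_rot: [-179.9, 0.1, 20.6]
contact_force: [0.7, 0.2, 0.7]
gripper_width: 87.8
```

>>> {"name": "jog_arm", "arguments": {
  "targets": [
    {"grip":1,"slide":[0.01,-0.03,0],"spin":0},
    {"grip":1,"slide":[0.01,-0.03,0],"spin":0},
    {"grip":1,"slide":[0.01,-0.03,0],"spin":0},
    {"grip":1,"slide":[0.01,-0.03,0],"spin":0},
    {"grip":1,"slide":[0.01,-0.03,0],"spin":0},
    {"grip":1,"slide":[0.01,-0.03,0],"spin":0},
    {"grip":1,"slide":[0.01,-0.03,0],"spin":0},
    {"grip":1,"slide":[0.01,-0.03,0],"spin":0},
    {"grip":1,"slide":[0.01,-0.03,0],"spin":0},
    {"grip":1,"slide":[0,0,0],"spin":0}
  ]
}}

```text
time_s: 12.05
tool_pos: [446.2, 283.0, 232.3]
tool_rot: [-180.0, 0.1, 20.7]
contact_force: [0.7, -0.9, 0.8]
gripper_width: 87.9
```

```bash
python3 - <<'E'
from h import *
s=state();print(s["time_s"],s["qpos"].round(1),s["tool_pos"],s["tool_rot"])
p=wpose();np.savez("w3",p=p[0],R=p[1])
cv2.imwrite("pics/w3.png",snapshot("wrist")[:,:,::-1])
print(proj("wrist",(449.5,315.2,58),p))
E
```

```text
12.05 [24.9 14.6 95.1  0.  70.4 94.1] [446.23446165 282.95053961 232.33949209] [-1.79971717e+02  1.42250623e-01  2.07281953e+01]
(np.float64(250.8556359580694), np.float64(182.4607549322929))
```

View pics/w3.png

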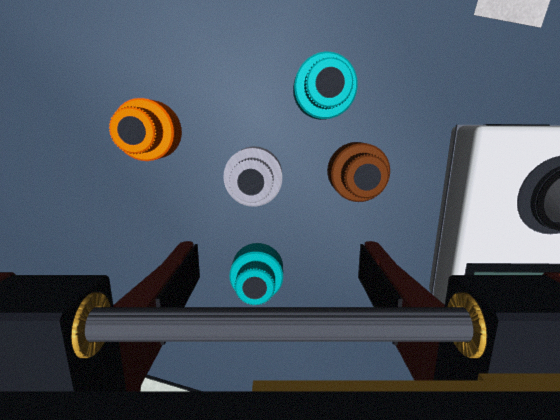

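The wrist view shows the metal cap's top disc at (251,182), matching the prediction of (250.9,182.5). Descending.

>>> {"name": "jog_arm", "arguments": {
  "targets": [
    {"grip":1,"slide":[0.007,-0.0144,0.01],"spin":0},
    {"grip":1,"slide":[0.0075,-0.0145,0.02],"spin":0},
    {"grip":1,"slide":[0,0,0.03],"spin":0},
    {"grip":1,"slide":[0,0,0.03],"spin":0},
    {"grip":1,"slide":[0,0,0.03],"spin":0},
    {"grip":1,"slide":[0,0,0.025],"spin":0},
    {"grip":1,"slide":[0,0,0.02],"spin":0},
    {"grip":0.9,"slide":[0,0,0.013],"spin":0},
    {"grip":0.75,"slide":[0,0,0.007],"spin":0},
    {"grip":0.7,"slide":[0,0,0.002],"spin":0}
  ]
}}

```text
time_s: 13.35
tool_pos: [451.6, 313.6, 46.5]
tool_rot: [-180.0, 0.0, 20.5]
contact_force: [-0.3, 0.5, -0.8]
gripper_width: 63.6
```

>>> {"name": "jog_arm", "arguments": {
  "targets": [
    {"grip":0.7,"slide":[0,0,0.001],"spin":0},
    {"grip":0.7,"slide":[0,0,0],"spin":0}
  ]
}}

```text
time_s: 13.6
tool_pos: [451.9, 313.8, 46.2]
tool_rot: [-180.0, -0.1, 20.6]
contact_force: [1.3, -0.9, 0.7]
gripper_width: 61.4
```

>>> {"name": "jog_arm", "arguments": {
  "targets": [
    {"grip":0.65,"slide":[-0.0016,-0.0022,0.0033],"spin":0},
    {"grip":0.6,"slide":[0,0,0],"spin":0},
    {"grip":0,"slide":[0,0,0],"spin":0},
    {"grip":0,"slide":[0,0,0],"spin":0},
    {"grip":0,"slide":[0,0,0],"spin":0},
    {"grip":0,"slide":[0,0,0],"spin":0}
  ]
}}

```text
time_s: 14.35
tool_pos: [449.2, 315.1, 42.4]
tool_rot: [-180.0, 0.0, 20.6]
contact_force: [-1.3, 0.0, 0.9]
gripper_width: 45.7
```

```bash
python3 - <<'E'
from h import *
for i in range(3):
    s=state();print(s["time_s"],s["tool_pos"],s["tool_rot"],s["contact_force"])
cv2.imwrite("pics/w4.png",snapshot("wrist")[:,:,::-1])
im=snapshot("side")[:,:,::-1]
cv2.imwrite("pics/s5.png",cv2.resize(im[200:400,180:400],None,fx=3,fy=3))
E
```

```text
14.35 [449.22051205 315.11876922  42.41985715] [-1.79987641e+02  3.03723026e-03  2.05560672e+01] [-1.33399562  0.02412072  0.91697017]
14.35 [449.22051205 315.11876922  42.41985715] [-1.79987641e+02  3.03723026e-03  2.05560672e+01] [-1.33399562  0.02412072  0.91697017]
14.35 [449.22051205 315.11876922  42.41985715] [-1.79987641e+02  3.03723026e-03  2.05560672e+01] [-1.33399562  0.02412072  0.91697017]
```

View pics/s5.png

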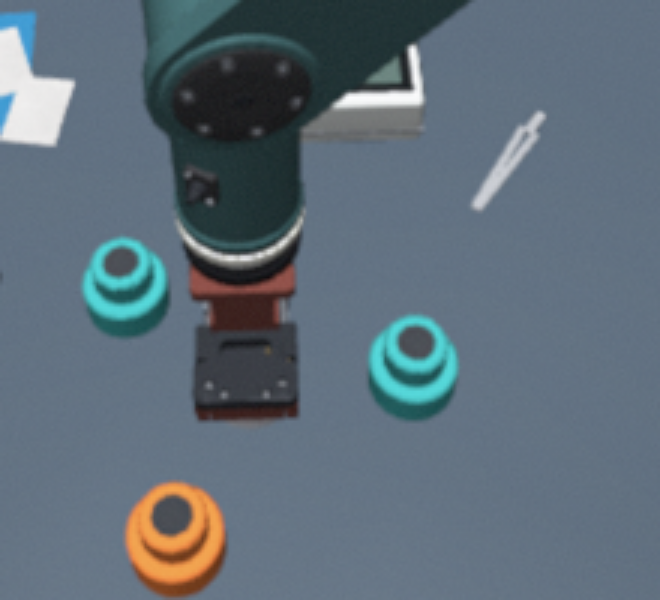

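View pics/w4.png

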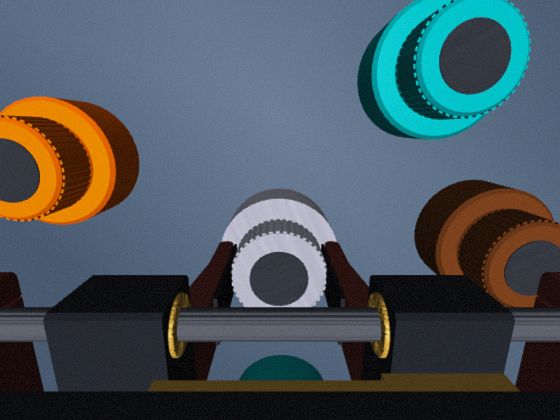

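Both views show the cap gripped, with its top disc centred at about (279,278) in the wrist view. I'll work out its offset from the TCP.

```bash
python3 - <<'E'
from h import *
p=wpose()
P=onz("wrist",(279,278),58,p);print(P, p[1].T@(P-p[0]))
E
```

```text
[450.78410649 315.89214746  58.        ] [  1.72044546  -0.17276193 -15.56356566]
```

>>> {"name": "jog_arm", "arguments": {
  "targets": [
    {"grip":0,"slide":[0,0,-0.004],"spin":0},
    {"grip":0,"slide":[0,0,-0.012],"spin":0},
    {"grip":0,"slide":[0,0,-0.022],"spin":0},
    {"grip":0,"slide":[0,0,-0.03],"spin":0},
    {"grip":0,"slide":[0,0,-0.03],"spin":0},
    {"grip":0,"slide":[0,0,-0.03],"spin":0},
    {"grip":0,"slide":[-0.001,0.014,-0.02],"spin":0},
    {"grip":0,"slide":[-0.001,0.025,0],"spin":0},
    {"grip":0,"slide":[-0.001,0.025,0],"spin":0},
    {"grip":0,"slide":[-0.001,0.025,0],"spin":0}
  ]
}}

```text
time_s: 15.7
tool_pos: [476.8, 229.5, 191.2]
tool_rot: [180.0, -0.0, 20.6]
contact_force: [1.4, 0.4, -3.1]
gripper_width: 45.4
```

>>> {"name": "jog_arm", "arguments": {
  "targets": [
    {"grip":0,"slide":[-0.001,0.025,0],"spin":0},
    {"grip":0,"slide":[-0.001,0.025,0],"spin":0},
    {"grip":0,"slide":[-0.001,0.025,0],"spin":0},
    {"grip":0,"slide":[-0.001,0.025,0],"spin":0},
    {"grip":0,"slide":[-0.001,0.025,0],"spin":0},
    {"grip":0,"slide":[-0.001,0.025,0],"spin":0},
    {"grip":0,"slide":[-0.001,0.025,0],"spin":0},
    {"grip":0,"slide":[-0.001,0.025,0],"spin":0},
    {"grip":0,"slide":[-0.001,0.02,0],"spin":0},
    {"grip":0,"slide":[0,0,0],"spin":0}
  ]
}}

```text
time_s: 16.95
tool_pos: [546.1, 20.0, 190.8]
tool_rot: [180.0, -0.0, 20.5]
contact_force: [0.1, -0.2, -2.5]
gripper_width: 45.7
```

```bash
python3 - <<'E'
from h import *
s=state();print(s["time_s"],s["tool_pos"],s["tool_rot"],s["contact_force"],s["qpos"].round(1))
cv2.imwrite("pics/w5.png",snapshot("wrist")[:,:,::-1])
im=snapshot("side")[:,:,::-1]
cv2.imwrite("pics/s6.png",cv2.resize(im[120:320,170:370],None,fx=3,fy=3))
E
```

```text
16.95 [546.07689899  19.9991874  190.75570387] [ 1.79981814e+02 -3.07764416e-02  2.04540438e+01] [ 0.06898326 -0.17724228 -2.47513082] [-5.1 18.5 96.  -0.  65.5 64.4]
```

View pics/s6.png

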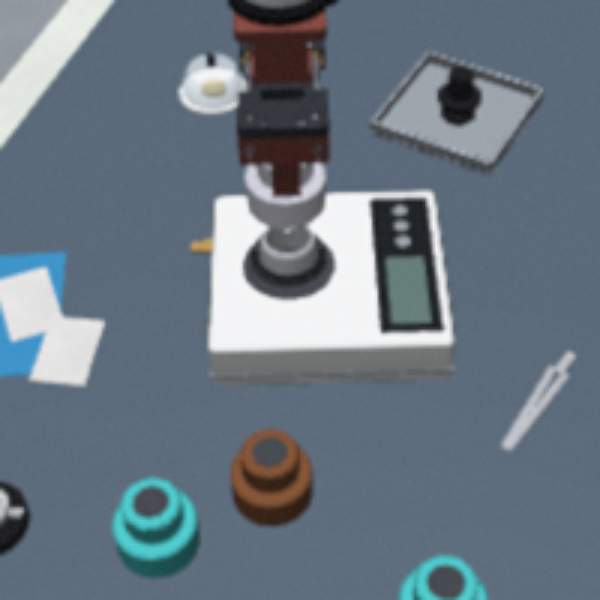

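View pics/w5.png

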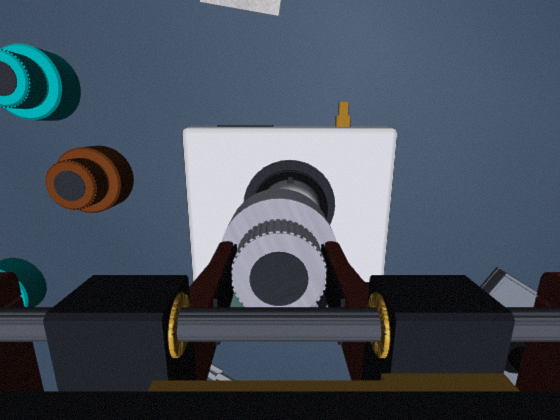

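The cap hangs over the neck, about 9 mm off along the jaw axis. I'll correct that and descend to just above the rim.

>>> {"name": "jog_arm", "arguments": {
  "targets": [
    {"grip":0,"slide":[-0.0011,0.0089,0],"spin":0},
    {"grip":0,"slide":[0,0,0.012],"spin":0},
    {"grip":0,"slide":[0,0,0.018],"spin":0},
    {"grip":0,"slide":[0,0,0.012],"spin":0},
    {"grip":0,"slide":[0,0,0.006],"spin":0},
    {"grip":0,"slide":[0,0,0],"spin":0},
    {"grip":0,"slide":[0,0,0],"spin":0}
  ]
}}

```text
time_s: 17.92
tool_pos: [548.1, 12.5, 142.8]
tool_rot: [180.0, -0.0, 20.6]
contact_force: [0.3, -0.7, -1.9]
gripper_width: 45.6
```

>>> {"name": "jog_arm", "arguments": {
  "targets": [
    {"grip":0,"slide":[-0.0002,0.001,0.002],"spin":0},
    {"grip":0,"slide":[0,0,0.002],"spin":0},
    {"grip":0,"slide":[0,0,0.002],"spin":0},
    {"grip":0,"slide":[0,0,0.002],"spin":0}
  ]
}}

```text
time_s: 18.42
tool_pos: [547.8, 11.5, 134.3]
tool_rot: [-180.0, -0.0, 20.6]
contact_force: [0.5, -0.1, -2.4]
gripper_width: 45.9
```

>>> {"name": "jog_arm", "arguments": {
  "targets": [
    {"grip":0,"slide":[0,0,0.002],"spin":0},
    {"grip":0,"slide":[0,0,0.002],"spin":0},
    {"grip":0,"slide":[0,0,0.002],"spin":0},
    {"grip":0,"slide":[0,0,0],"spin":0}
  ]
}}

```text
time_s: 18.92
tool_pos: [547.7, 11.5, 128.1]
tool_rot: [-180.0, 0.0, 20.6]
contact_force: [-0.1, -0.0, -1.7]
gripper_width: 45.6
```

>>> {"name": "jog_arm", "arguments": {
  "targets": [
    {"grip":0,"slide":[0,0,0.001],"spin":0},
    {"grip":0,"slide":[0,0,0.001],"spin":0},
    {"grip":0,"slide":[0,0,0],"spin":0}
  ]
}}

```text
time_s: 19.3
tool_pos: [548.0, 11.4, 126.6]
tool_rot: [180.0, -0.0, 20.6]
contact_force: [-0.5, -0.2, 0.7]
gripper_width: 45.6
```

>>> {"name": "jog_arm", "arguments": {
  "targets": [
    {"grip":0,"slide":[0,0,0.001],"spin":0},
    {"grip":0,"slide":[0,0,0],"spin":0}
  ]
}}

```text
time_s: 19.55
tool_pos: [548.0, 11.5, 126.2]
tool_rot: [180.0, -0.0, 20.6]
contact_force: [-2.6, -0.0, 6.3]
gripper_width: 45.2
```

>>> {"name": "jog_arm", "arguments": {
  "targets": [
    {"grip":0,"slide":[0,0,0],"spin":-0.05},
    {"grip":0,"slide":[0,0,0],"spin":-0.05},
    {"grip":0,"slide":[0,0,0],"spin":-0.05},
    {"grip":0,"slide":[0,0,0],"spin":-0.05}
  ]
}}

```text
time_s: 20.05
tool_pos: [549.1, 11.3, 126.4]
tool_rot: [179.9, -0.1, 32.1]
contact_force: [-0.6, 0.4, 5.6]
gripper_width: 45.6
```

>>> {"name": "jog_arm", "arguments": {
  "targets": [
    {"grip":0,"slide":[0,0,0],"spin":-0.05},
    {"grip":0,"slide":[0,0,0],"spin":-0.05},
    {"grip":0,"slide":[0,0,0],"spin":-0.05},
    {"grip":0,"slide":[0,0,0],"spin":-0.05}
  ]
}}

```text
time_s: 20.55
tool_pos: [549.1, 11.5, 126.4]
tool_rot: [179.9, -0.1, 43.5]
contact_force: [0.7, 0.5, 4.7]
gripper_width: 45.4
```

>>> {"name": "jog_arm", "arguments": {
  "targets": [
    {"grip":0,"slide":[0,0,0],"spin":-0.05},
    {"grip":0,"slide":[0,0,0],"spin":-0.05},
    {"grip":0,"slide":[0,0,0],"spin":-0.05},
    {"grip":0,"slide":[0,0,0],"spin":-0.05}
  ]
}}

```text
time_s: 21.05
tool_pos: [548.4, 11.2, 125.4]
tool_rot: [179.9, -0.0, 55.0]
contact_force: [1.3, -1.1, -2.5]
gripper_width: 45.2
```

The force fell to the bare cap weight and z dropped, so the keyways have met the pins. I'll ease it down.

>>> {"name": "jog_arm", "arguments": {
  "targets": [
    {"grip":0,"slide":[0,0,0.0015],"spin":0},
    {"grip":0,"slide":[0,0,0.0015],"spin":0},
    {"grip":0,"slide":[0,0,0.0015],"spin":0},
    {"grip":0,"slide":[0,0,0],"spin":0}
  ]
}}

```text
time_s: 21.55
tool_pos: [548.3, 11.2, 120.8]
tool_rot: [180.0, -0.0, 54.9]
contact_force: [2.1, -2.6, -4.0]
gripper_width: 45.4
```

>>> {"name": "jog_arm", "arguments": {
  "targets": [
    {"grip":0,"slide":[0,0,0.0015],"spin":0},
    {"grip":0,"slide":[0,0,0.0015],"spin":0},
    {"grip":0,"slide":[0,0,0.0015],"spin":0},
    {"grip":0,"slide":[0,0,0.0015],"spin":0},
    {"grip":0,"slide":[0,0,0],"spin":0}
  ]
}}

```text
time_s: 22.18
tool_pos: [548.4, 11.3, 115.3]
tool_rot: [179.9, -0.0, 54.9]
contact_force: [2.0, -1.4, 4.2]
gripper_width: 45.7
```

>>> {"name": "jog_arm", "arguments": {
  "targets": [
    {"grip":0,"slide":[0,0,0.001],"spin":0},
    {"grip":0,"slide":[0,0,0.001],"spin":0},
    {"grip":0,"slide":[0,0,0.001],"spin":0},
    {"grip":0,"slide":[0,0,0],"spin":0}
  ]
}}

```text
time_s: 22.68
tool_pos: [548.5, 11.4, 113.3]
tool_rot: [179.9, -0.0, 54.9]
contact_force: [-1.6, -2.6, 14.4]
gripper_width: 45.9
```

>>> {"name": "jog_arm", "arguments": {
  "targets": [
    {"grip":0,"slide":[0,0,0.0008],"spin":0},
    {"grip":0,"slide":[0,0,0],"spin":0},
    {"grip":0,"slide":[0,0,0],"spin":0},
    {"grip":0,"slide":[0,0,0],"spin":0}
  ]
}}

```text
time_s: 23.18
tool_pos: [548.5, 11.4, 113.3]
tool_rot: [179.9, -0.1, 54.9]
contact_force: [-3.6, -2.3, 22.2]
gripper_width: 45.3
```

```bash
python3 - <<'E'
from h import *
s=state();print(s["time_s"],s["tool_pos"],s["tool_rot"],s["contact_force"],s["gripper_width"])
cv2.imwrite("pics/w7.png",snapshot("wrist")[:,:,::-1])
im=snapshot("side")[:,:,::-1]
cv2.imwrite("pics/s7.png",cv2.resize(im[120:260,190:390],None,fx=4,fy=4,interpolation=cv2.INTER_CUBIC))
E
```

```text
23.175 [548.50864876  11.38725159 113.29335343] [ 1.79904560e+02 -5.48221483e-02  5.49402097e+01] [-3.61911274 -2.32416493 22.18930806] 45.29347949824561
```

View pics/s7.png

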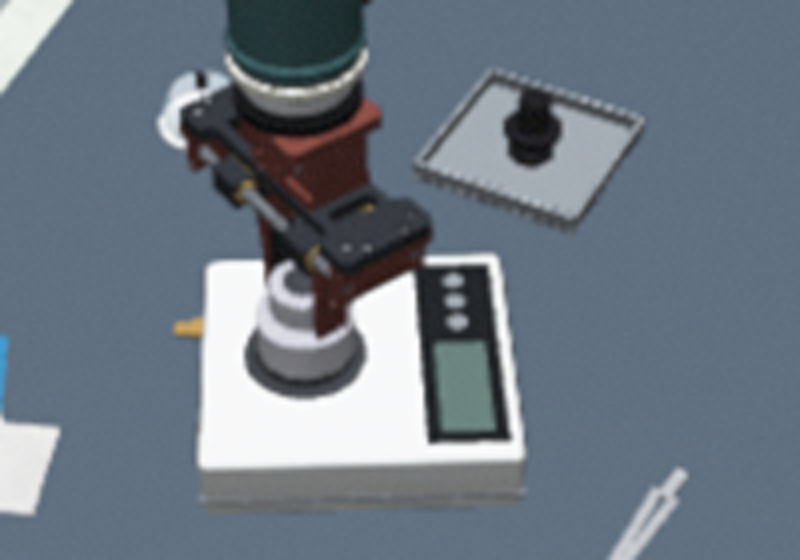

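View pics/w7.png

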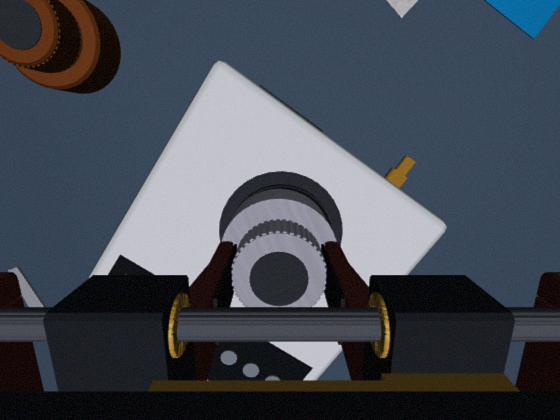

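The side view shows the cap level on the seal ring at about (305,350), and the plug standing in the tray. The wrist view shows the cap still gripped as before, with its disc at (279,278). The last push raised the force from 14 to 22 N with z unchanged at 113.3, so the cap is on its stop.

```bash
python3 - <<'E'
from plant import *
print(sign_off())
E
```

```text
the job is handed in; nothing more can be done
None
```

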